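# Load a circuit board in a solder pallet and clip down its hold-down bar

## Task

Load the solder pallet: lay the loose blue circuit board flat and square in the pallet's pocket, its cut corner at the pocket's filled corner, then lay the hold-down bar across it, centred between the two fork clips, and press it fully home until both violet jaws have snapped shut over the rod. Leave the other things on the bench where they are.

Things in the scene. Friction and masses are not known exactly. Their poses are not given: they have to be found in the camera images.
- pallet: Solder pallet, fixed to the bench: dark grey plate 150 (x) x 230 (y) x 12 mm high with a pocket in its middle and a black fork clip with a violet sprung jaw at each side of it. Origin: centre of its underside, on the bench; z up.
- pocket (a point): Centre of the pocket's floor, 6 mm above the bench; axes as the pallet's. Pocket 113 (x) x 83 (y) mm, 6 mm deep, the upper 3.4 mm of its walls chamfered outwards at 45 degrees; its corner at +x +y is filled by a 45-degree key (legs 14.5 mm). The floor is a ledge round an open window. The board has 1.5 mm to spare on each side.
- seat (a point): Where the middle of the bar's rod lies when home: 18 mm towards -x of the pocket's centre, 34 mm above the bench; axes as the pallet's, the rod lies along y. Let down into the mouths 1 to 2 mm to the +x side of here, the rod comes to lie on the jaws' lead-ins, axis about 49 mm above the bench; pressed at its middle with 8 to 16 N it snaps down past the jaws to the slots' bottom.
- clip_left (a point): Middle of the slot's bottom in the black fork clip at the pallet's +y side, 28 mm above the bench, 71 mm from the seat along y; axes as the pallet's. The fork is 10 mm thick (y); the slot is 14 mm wide (x), straight up to 51 mm above the bench, then flares to 28 mm at the prong tops, 58 mm above the bench.
- clip_right (a point): The same for the fork clip at the pallet's -y side.
- jaw_left (a joint): Violet sprung jaw 1 to 9 mm outside the left fork's outer face, on its -x side, hinged low. 0 rad = shut (stop); grows as its nose swings to -x, about 0.15 as the rod passes; a light spring shuts it. Shut, the nose overhangs the slot to 1.5 mm short of its middle, 41 mm above the bench; from there the steep lead-in rises towards -x to 56 mm, then the thumb tab to 65 mm.
- jaw_right (a joint): The same jaw at the right fork (pallet's -y side).
- board: Loose blue circuit board, 110 (x) x 80 (y) x 2.4 mm thick, about 130 g, lying components up; the corner at +x +y is cut off at 45 degrees (legs 16 mm). Origin: centre of its underside. In the pocket its axes point as the pallet's. A green terminal row (9 x 56 x 10 mm high) stands along the -x edge, two small capacitors (11 mm across, 13 mm high) near the +x edge.
- transformer (a point): Centre of the top of the board's transformer, a dark block with a yellow winding, 30 (x) x 26 (y) mm, 22 mm high above the board, at x = +25 mm, y = 0 from the board's centre, top 24.4 mm above the board's underside: the place to grip the board, across y. Nothing tall stands beside it along y.
- bar: Loose hold-down bar, about 120 g: an aluminium rod 12 mm in diameter and 190 mm long along y, with a red grip block in the middle and two black feet, 28 (x) x 10 (y) mm, at y = +28 and -28 mm, whose soles are 25 mm below the rod's axis. It stands on its feet; either end fits either clip. Origin: between the soles, so 9 mm above the bench when home; the feet then hover 0.6 mm over the board.
- bar_top (a point): Centre of the top of the bar's red grip block, 41 mm above the soles and 16 mm above the rod's axis. The block is 18 (x) x 40 (y) x 23 mm high: grip it across x; press here.
- bar_end_a (a point): Point on the rod's axis at y = +81 mm of the bar, 25 mm above the soles.
- bar_end_b (a point): Point on the rod's axis at y = -81 mm of the bar, 25 mm above the soles.
- solder_reel: Bystander: white reel of solder, 60 mm across, 44 mm high, standing. Origin: centre of its underside.
- flux_bottle: Bystander: amber bottle with a red cap, 38 mm across, 85 mm high. Origin: centre of its underside.
- screwdriver: Bystander: yellow screwdriver lying flat, 170 mm long. Origin: under its middle.
- desolder_pump: Bystander: blue desoldering pump lying flat, about 190 mm long, 23 mm high. Origin: under its middle.
- tip_cleaner: Bystander: black pot of brass wool, 80 mm across, 58 mm high. Origin: centre of its underside.
- board_stack: Bystander: stack of three finished blue boards on steel spacers, 80 x 110 mm, about 47 mm high. Origin: centre of its underside.
Not all that is in view belongs to the job. Leave any yellow look-alike of the bar alone. What is shaped like the board but white is not meant.

How it is judged:
By the outcome, as a careful person would: the job done as asked, in the order asked, and still so for the second after the job is handed in, with the robot touching nothing.
It also fails if it takes over 54 s, if anything falls off the work surface, if the arm or the gripper's body presses on something with over 40 N, if the wrist force passes 120 N, or if a joint passes its speed limit or range.

## Robot

A 7-joint arm with a two-finger parallel gripper is mounted at the origin on the work surface. World frame = base frame: x ahead of the robot, y to its left, z up, the work surface at z = 0. Lengths are in m, angles in rad, forces in N, time in s.
With the tool pointing down it reaches from about 0.35 to 0.9 m from the base axis. Payload 8.1 kg.
Tool frame: the origin (TCP) lies midway between the tips of the shut fingers; the grasp point (between the pads) lies 19 mm behind it; z points along the fingers, y is the line along which they close (so a half turn about z gives the same grasp; the last joint's range is limited). The gripper opens to 92 mm and grips with 3 to 60 N. Pads are 19 mm wide; open, the fingers measure 130 mm over their backs; the gripper's body (75 mm by 190 mm) begins 47 mm behind the grasp point.
Start: joints at [-0.103, 0.434, 0.025, 1.573, -0.012, 1.134, -0.075], TCP at [0.625, -0, 0.227] pointing down, gripper open.
Joint ranges: [-2.62, 2.62], [-0.44, 2.09], [-1.27, 1.32], [0.08, 2.57], [-1.32, 4.46], [0.12, 2], [-2.74, 2.74]. Speed limits (rad/s): [2.22, 2.22, 3.01, 3.01, 3.14, 3.14, 3.14].

## Interface

Orientations are given as a rotation vector (axis times angle).
In Python, from cell import observe, cams, job gives the robot as it stands. The module is installed in compiled form; this text tells all that it offers.
- The arm moves only by the tool step_arm, never from a script. Its argument "steps" is a list of rows, each a list of 6 numbers: the shift along the world's x, y, z in mm, then the turn, a rotation vector about the world's x, y, z in rad. In form: [[dx, dy, dz, rx, ry, rz], ...]. A call has 1 to 20 rows; each row shifts and turns the commanded pose from where the row before left it; what a row does not reach is not made up. A row lasts 1/12 s, in which the tool goes at most 41.7 mm and 7.16 degrees, less where a joint would pass 70% of its speed; a pose out of reach is approached as far as the arm can. A call with a gripper value outside its range is refused whole. "gripper" is the opening, from 0 (shut) to 1 (fully open), set as the call begins (left out, the last holds). The fingers move at their own pace and stop on an object; "force" is the grip in N (left out, the last holds). Time passes only in rows, so rows that do not move let the fingers close. It gives the time, the measured TCP pose, the force, the opening and the grip force at its end, in the units of the state.
- observe(): the state, without advancing time (a new reading comes with each control period).
- cams.get_image(name): name is "scene" or "side" or "wrist"; returns the picture (400x640x3 uint8, red, green, blue); there is no depth.
- cams.get_calibration(name): a dict with "fov_y" (degrees; the focal length in pixels is half the picture's height over the tangent of half this angle, whatever the lens; pixels are square), "cx", "cy" (the principal point, pixels), "dist_coeffs" ([k1, k2, p1, p2, k3] as OpenCV has them; the pictures are not rectified), "world_to_cam" (4x4, takes a point from world to camera coordinates). Camera axes: x right, y up, looking along -z (the intrinsics and any distortion apply to the point x, -y, -z); pixel columns grow to the right and rows downward; lengths in m; the calibration is good to about 2 mm. A picture is of the moment at which its call begins: read the wrist's pose just before it. get_calibration takes no time and is no camera call; for the wrist camera it gives the pose at the moment of the call.
- job.sign_off(): hands the job in; it is judged then, once.
The state is a dict: "clock": time; "joints": joint angles; "dq": joint speeds; "joint_efforts": joint torques, N m; "position": TCP position; "ee_rot": TCP orientation; "force": force on the tool from outside, world axes, zero at the start; "ft_torque": the same for the moment, N m; "width": opening from 0.0 (shut) to 1.0 (fully open); "gripper_force": force on a finger pad.
Only numpy, scipy, OpenCV 4.12 (cv2) and the standard library are available. Lean on these libraries where they do the work, as an engineer would, in place of code of your own. Each camera call takes 0.05 s, during which the arm holds its last target. There are 200 camera calls.

## Working session

There is one attempt and no reset: what is moved stays moved. The work goes in short steps, Python scripts to look and compute and a tool call to move; the robot and the scene stay as the last step left them, time stands still between calls to the robot, and variables do not carry over. Pictures are saved under pics/ and viewed, at most 11 in all, crops included, and the job is handed in when it is done.

Besides the shell and the picture viewer there is one more tool, called as name(argument=value, ...) on one line, values as JSON. step_arm: Moves the arm, as the interface text tells. Its arguments: {"type":"object","properties":{"steps":{"type":"array","items":{"type":"array","items":{"type":"number"}}},"gripper":{"type":"number"},"force":{"type":"number"}},"required":["steps"]}

```bash
mkdir -p pics
cat > h.py <<'E'
import numpy as np, cv2
from cell import observe, cams, job
def K(c):
    f=200/np.tan(np.radians(c["fov_y"])/2)
    return np.array([[f,0,c["cx"]],[0,f,c["cy"]],[0,0,1.]]),np.array(c["dist_coeffs"],float)
def grab(n,fn=None):
    c=cams.get_calibration(n); im=cams.get_image(n)
    if fn: cv2.imwrite("pics/"+fn,im[:,:,::-1])
    return im,c
def cast(c,px,z):
    k,d=K(c); px=np.array(px,float).reshape(-1,1,2)
    u=cv2.undistortPoints(px,k,d).reshape(-1,2)
    T=np.linalg.inv(np.array(c["world_to_cam"]))
    r=np.c_[u[:,0],-u[:,1],-np.ones(len(u))]@T[:3,:3].T
    o=T[:3,3]; return o+r*((z-o[2])/r[:,2])[:,None]
def proj(c,P):
    k,d=K(c);T=np.array(c["world_to_cam"]);p=np.atleast_2d(P)@T[:3,:3].T+T[:3,3]
    p=p*[1,-1,-1]
    return cv2.projectPoints(p.reshape(-1,1,3),np.zeros(3),np.zeros(3),k,d)[0].reshape(-1,2)
E
python3 - <<'E'
from h import *
for n in("scene","side","wrist"):
    im,c=grab(n,n+"0.png"); np.set_printoptions(precision=3,suppress=True)
    T=np.linalg.inv(np.array(c["world_to_cam"])); print(n,c["fov_y"],c["dist_coeffs"],T[:3,3],-T[:3,2])
print(observe())
E
```

```text
scene 43.5186228554458 [-0.111  0.     0.     0.     0.   ] [ 1.119 -0.781  0.901] [-0.454  0.602 -0.657]
side 49.061099592507105 [-0.122  0.     0.     0.     0.   ] [0.414 0.857 1.076] [ 0.101 -0.637 -0.764]
wrist 63.461655399037724 [-0.047  0.     0.     0.     0.   ] [0.625 0.077 0.384] [-0.001 -0.29  -0.957]
{'clock': 0.15, 'joints': array([-0.103,  0.435,  0.025,  1.574, -0.012,  1.134, -0.075]), 'dq': array([-0.001, -0.002,  0.001, -0.004, -0.   ,  0.   ,  0.001]), 'joint_efforts': array([  0.001, -66.826,   0.986, -31.47 ,  -0.06 ,   0.039,   0.   ]), 'position': array([ 0.625, -0.   ,  0.226]), 'ee_rot': array([-2.221, -2.221,  0.001]), 'force': array([ 0.223,  0.367, -0.076]), 'ft_torque': array([-0.021, -0.056, -0.014]), 'gripper_force': 0.0, 'width': 1.0011287721076076}
```

View pics/scene0.png

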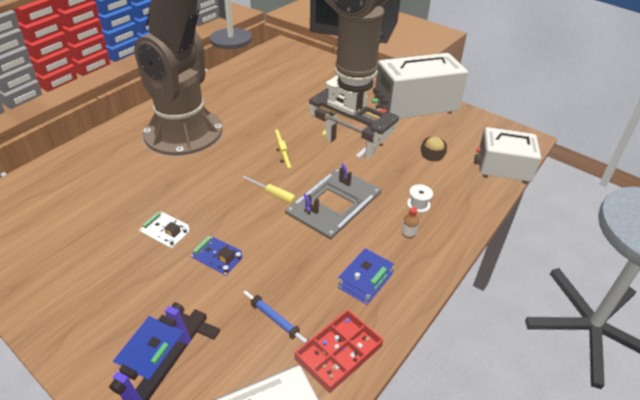

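View pics/side0.png

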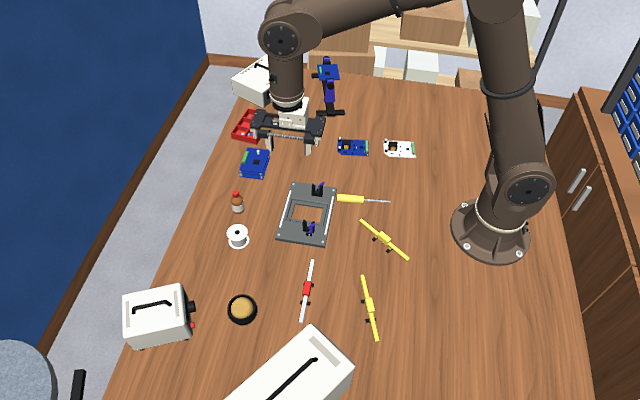

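View pics/wrist0.png

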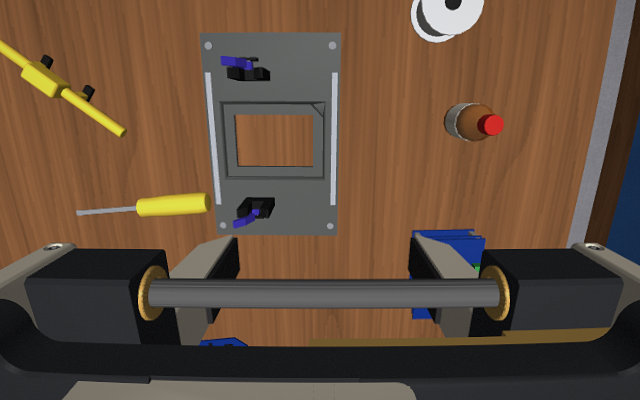

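The scene view has the blue board at about (217,254), with a white look-alike at (165,229). The side view has the red-gripped bar at (307,290) and the pallet at (307,213). In the wrist view the pallet spans (202–341, 33–235), with its key corner at upper right (+x +y). Next I measure the pallet and get rough positions for the board and bar.

Run:
```python
from h import *
np.set_printoptions(precision=4,suppress=True)
im,c=grab("wrist")
hsv=cv2.cvtColor(im,cv2.COLOR_RGB2HSV)
m=((hsv[...,1]<60)&(hsv[...,2]<130)).astype(np.uint8); m[236:]=0
m=cv2.morphologyEx(m,cv2.MORPH_CLOSE,np.ones((15,15)))
cs=max(cv2.findContours(m,0,2)[0],key=cv2.contourArea)
q=cv2.approxPolyDP(cs,12,True).reshape(-1,2);print(q)
P=cast(c,cs.reshape(-1,2),.012)[:,:2]
r=cv2.minAreaRect((P*1000).astype(np.float32));print(r);print(cv2.boxPoints(r))
for n,pts in(("scene",[(217,254)]),("side",[(353,147),(307,290),(313,262),(302,320)])):
    print(n,cast(cams.get_calibration(n),pts,.01 if n=="scene" else .02))
print(cast(cams.get_calibration("side"),[(353,147)],.005))
print(cast(c,[(208,45),(332,45),(222,226),(331,226)],.012))
print(cast(c,[(222,104),(323,102),(226,178),(322,178)],.012))
```

```text
[[200  33]
 [217 233]
 [336 234]
 [340  33]]
((567.0111083984375, 33.48064422607422), (230.27255249023438, 149.96890258789062), 89.5947494506836)
[[491.2142 -81.1224]
 [641.1793 -82.1831]
 [642.808  148.0837]
 [492.8429 149.1444]]
scene [[ 0.4654 -0.2937  0.01  ]]
side [[ 0.4602 -0.2685  0.02  ]
 [ 0.5166  0.3056  0.02  ]
 [ 0.5161  0.2163  0.02  ]
 [ 0.5134  0.3928  0.02  ]]
[[ 0.4608 -0.2845  0.005 ]]
[[ 0.5015  0.1365  0.012 ]
 [ 0.6339  0.1356  0.012 ]
 [ 0.4989 -0.0702  0.012 ]
 [ 0.6341 -0.07    0.012 ]]
[[ 0.5118  0.0753  0.012 ]
 [ 0.6243  0.077   0.012 ]
 [ 0.5093 -0.0092  0.012 ]
 [ 0.6231 -0.0093  0.012 ]]
```

step_arm(steps=[[-6.7,-19,0,0,0,0.1047],[-6.7,-19,0,0,0,0.1047],[-6.7,-19,0,0,0,0.1047],[-6.7,-19,0,0,0,0.1047],[-6.7,-19,0,0,0,0.1047],[-6.7,-19,0,0,0,0.1047],[-6.7,-19,0,0,0,0.1047],[-6.7,-19,0,0,0,0.1047],[-6.7,-19,0,0,0,0.1047],[-6.7,-19,0,0,0,0.1047],[-6.7,-19,0,0,0,0.1047],[-6.7,-19,0,0,0,0.1047],[-6.7,-19,0,0,0,0.1047],[-6.7,-19,0,0,0,0.1047],[-6.7,-19,0,0,0,0.1047],[0,0,0,0,0,0],[0,0,0,0,0,0]])

```text
clock: 1.62
position: [0.5237, -0.2864, 0.2264]
ee_rot: [-0.007, -3.141, -0.0]
force: [-0.3, 0.7, -0.0]
width: 0.999
gripper_force: 0.0
```

Run:
```python
from h import *
np.set_printoptions(precision=4,suppress=True)
print(observe()["clock"],observe()["joints"])
im,c=grab("wrist","w1.png"); T=np.linalg.inv(np.array(c["world_to_cam"]));print(T)
```

```text
1.6167 [ 0.576   0.4047 -0.2317  1.6286  0.1007  1.1206  1.8851]
[[ 0.0039 -0.9577 -0.2877  0.4462]
 [ 1.      0.0033  0.0027 -0.2869]
 [-0.0016 -0.2877  0.9577  0.3848]
 [ 0.      0.      0.      1.    ]]
```

View pics/w1.png

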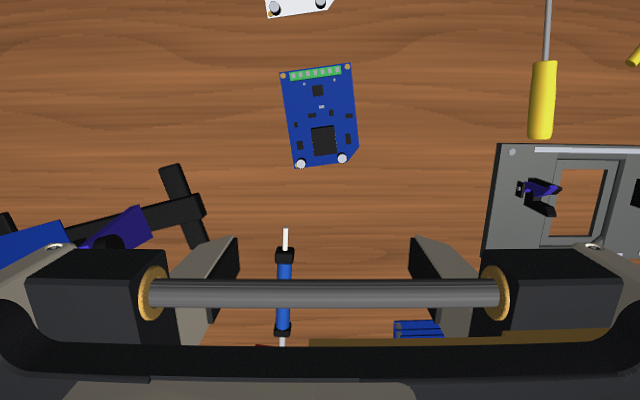

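The board is blue at (280–358, 64–168), with the green row towards −x and the cut corner at lower right (+x +y). It is turned a few degrees from the pallet.

```bash
cat >> h.py <<'E'
def board(im,c,z,roi):
    hsv=cv2.cvtColor(im,cv2.COLOR_RGB2HSV)
    m=((hsv[...,0]>105)&(hsv[...,0]<130)&(hsv[...,1]>140)&(hsv[...,2]>60)).astype(np.uint8)
    k=np.zeros_like(m);k[roi[1]:roi[3],roi[0]:roi[2]]=1;m*=k
    m=cv2.morphologyEx(m,cv2.MORPH_OPEN,np.ones((3,3)))
    h=cv2.convexHull(cv2.findNonZero(m)).reshape(-1,2)
    P=cast(c,h,z)[:,:2]*1000
    return cv2.minAreaRect(P.astype(np.float32)),m
E
python3 - <<'E'
from h import *
np.set_printoptions(precision=4,suppress=True)
im,c=grab("wrist")
r,m=board(im,c,.0024,(260,50,380,180));print(r);b=cv2.boxPoints(r);print(b)
# transformer: dark blob
hsv=cv2.cvtColor(im,cv2.COLOR_RGB2HSV);d=(hsv[...,2]<70).astype(np.uint8);d[:115]=0;d[165:]=0;d[:,:305]=0;d[:,342:]=0
x,y,w,h=cv2.boundingRect(max(cv2.findContours(d,0,2)[0],key=cv2.contourArea));print(x,y,w,h,cast(c,[(x+w/2,y+h/2)],.0244)*1000)
print(observe()["position"],observe()["ee_rot"])
E
```

```text
((462.5798645019531, -290.6653137207031), (109.19738006591797, 79.5286636352539), 7.141860485076904)
[[ 403.461  -257.9976]
 [ 413.3485 -336.9092]
 [ 521.6987 -323.3331]
 [ 511.8112 -244.4214]]
309 124 27 32 [[ 486.7785 -287.1255   24.4   ]]
[ 0.5248 -0.2841  0.2266] [0.0022 3.1415 0.0013]
```

step_arm(steps=[[-6.3,-0.5,-30,0,0,0.0208],[-6.3,-0.5,-30,0,0,0.0208],[-6.3,-0.5,-30,0,0,0.0208],[-6.3,-0.5,-30,0,0,0.0208],[-6.3,-0.5,-30,0,0,0.0208],[-6.3,-0.5,-30,0,0,0.0208],[0,0,0,0,0,0],[0,0,0,0,0,0]], gripper=0.6, force=25)

```text
clock: 2.38
position: [0.4863, -0.2865, 0.0461]
ee_rot: [0.195, -3.133, -0.003]
force: [0.8, 0.0, 0.4]
width: 0.6
gripper_force: 0.0
```

Run:
```python
from h import *
from scipy.spatial.transform import Rotation as R
im,c=grab("wrist")
for _ in range(3):
    o=observe();print(o["position"],R.from_rotvec(o["ee_rot"]).as_matrix()[:,1:].round(4).tolist(),o["width"])
    cams.get_image("wrist")
print(proj(c,[[.4874,-.2876,.0244]]))
```

```text
[ 0.48790358 -0.28720883  0.04766554] [[-0.1241, 0.0006], [0.9923, 0.0004], [0.0003, -1.0]] 0.6034233859012178
[ 0.48868519 -0.28770179  0.04849924] [[-0.1242, 0.0025], [0.9923, -0.0007], [-0.001, -1.0]] 0.6012706412331574
[ 0.48894688 -0.28801209  0.04886262] [[-0.1242, 0.0034], [0.9923, -0.0012], [-0.0016, -1.0]] 0.6002229772175397
[[323.24040784 238.35458069]]
```

step_arm(steps=[[0,0,-15,0,0,0],[0,0,-15,0,0,0],[0,0,-10,0,0,0],[0,0,0,0,0,0],[0,0,0,0,0,0],[0,0,0,0,0,0]])

```text
clock: 3.08
position: [0.4874, -0.2883, 0.0077]
ee_rot: [-0.195, 3.134, -0.001]
force: [0.0, -0.3, -0.5]
width: 0.597
gripper_force: 0.0
```

Run:
```python
from h import *
for i in range(4):
    o=observe();print(o["clock"],o["position"],o["force"])
    im,c=grab("wrist","w2.png" if i==3 else None)
```

```text
3.0833 [ 0.48743612 -0.28825448  0.00768752] [ 0.00581284 -0.34494627 -0.5339797 ]
3.1333 [ 0.48744948 -0.28832267  0.00773058] [-0.84659294 -0.12541534  0.45115186]
3.1833 [ 0.48735689 -0.28831913  0.0076579 ] [-0.4070167   0.24189475 -0.47247845]
3.2333 [ 0.48728599 -0.28832005  0.00758073] [-0.57304979 -0.33140023  0.69153473]
```

View pics/w2.png

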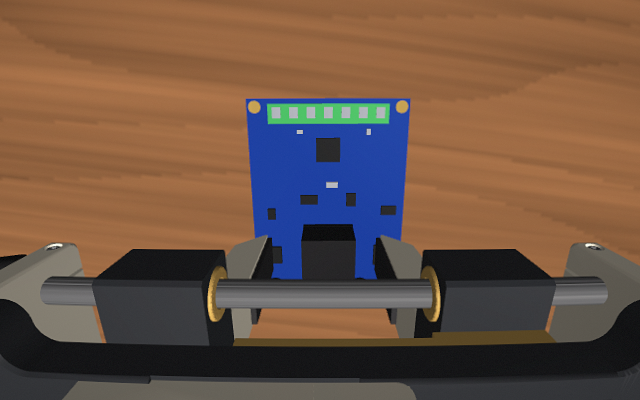

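The open fingers straddle the transformer (302–355, 225–280), and the board is square to the tool. I close on it and lift.

step_arm(steps=[[0,0,0,0,0,0],[0,0,0,0,0,0],[0,0,0,0,0,0],[0,0,0,0,0,0],[0,0,0,0,0,0],[0,0,0,0,0,0]], gripper=0.2, force=25)

```text
clock: 3.78
position: [0.4867, -0.2879, 0.0067]
ee_rot: [0.195, -3.135, -0.0]
force: [-0.5, -0.5, 1.2]
width: 0.28
gripper_force: 25.0
```

Run:
```python
from h import *
o=observe();print(o["clock"],o["position"],o["ee_rot"],o["width"]*92,o["gripper_force"])
```

```text
3.7833 [ 0.48670109 -0.28786239  0.00672878] [ 1.95477911e-01 -3.13543010e+00 -3.86308852e-04] 25.72472665265944 24.959229826927185
```

step_arm(steps=[[0,0,15,0,0,0],[0,0,25,0,0,0],[0,0,25,0,0,0],[5,10,25,0,0,0],[10,31.1,0,0,0,-0.01317],[10,31.1,0,0,0,-0.01317],[10,31.1,0,0,0,-0.01317],[10,31.1,0,0,0,-0.01317],[10,31.1,0,0,0,-0.01317],[10,31.1,0,0,0,-0.01317],[10,31.1,0,0,0,-0.01317],[10,31.1,0,0,0,-0.01317],[10,31.1,0,0,0,-0.01317],[10.3,31.3,0,0,0,-0.01317],[0,0,0,0,0,0],[0,0,0,0,0,0],[0,0,0,0,0,0],[0,0,0,0,0,0]])

```text
clock: 5.28
position: [0.5916, 0.0316, 0.0965]
ee_rot: [-0.014, -3.141, 0.002]
force: [-0.1, -0.4, -1.3]
width: 0.284
gripper_force: 25.0
```

Run:
```python
from h import *
np.set_printoptions(precision=4,suppress=True)
for i in range(3):
    o=observe();print(o["clock"],o["position"],o["ee_rot"],o["force"],o["width"]*92)
    im,c=grab("wrist","w3.png" if i==2 else None)
r,m=board(im,c,.0896+.0024+0,(200,60,440,280));print(r,cv2.boxPoints(r))
```

```text
5.2833 [0.5916 0.0316 0.0965] [-0.0137 -3.1408  0.0016] [-0.136  -0.3508 -1.257 ] 26.11432034039286
5.3333 [0.5916 0.0315 0.0965] [-0.0145 -3.1409  0.0014] [ 0.5692 -0.5111 -1.6225] 25.94179974805097
5.3833 [0.5917 0.0315 0.0966] [-0.0147 -3.1412  0.001 ] [-0.7963 -0.4061 -1.0548] 25.968289685955455
((552.1141967773438, 19.544723510742188), (103.1828842163086, 79.52247619628906), 89.33617401123047) [[511.7579 -31.5826]
 [591.275  -32.5039]
 [592.4705  70.672 ]
 [512.9534  71.5934]]
```

View pics/w3.png

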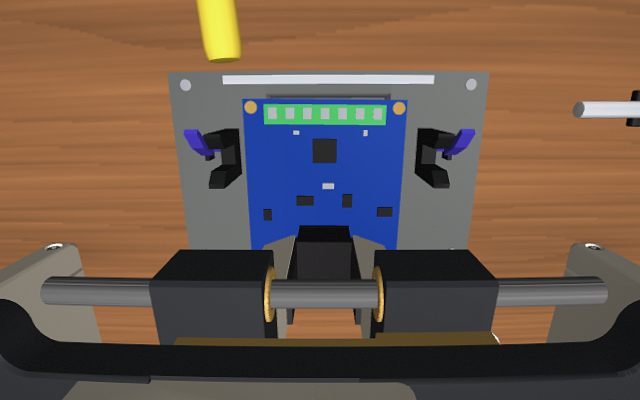

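The held board spans (243–407, 99–240) and is level and square in the hand. The pallet lies under it, with its −x edge at row 73 and its sides running from (170,73) and (488,73). Next I compare board and pallet in this same view.

```bash
cat >> h.py <<'E'
def line(c,px,z,axis):
    """fit line to cast pixels; axis=0: x as fn of y, axis=1: y as fn of x (mm)"""
    P=cast(c,px,z)[:,:2]*1000; a,b=P[:,1-axis],P[:,axis]
    p=np.polyfit(a,b,1)
    for _ in range(3):
        r=abs(b-np.polyval(p,a)); k=r<max(.5,1.5*np.median(r)); p=np.polyfit(a[k],b[k],1)
    return p
def pallet_edges(im,c,yL=(85,240),xT=(180,480)):
    """lines of pallet -x,-y,+y edges at z=12mm (camera on -x side)"""
    hsv=cv2.cvtColor(im,cv2.COLOR_RGB2HSV); w=((hsv[...,1]>80)&(hsv[...,0]<25)).astype(np.uint8)
    w=cv2.morphologyEx(w,cv2.MORPH_OPEN,np.ones((5,5)))
    L=[];Rr=[];T=[]
    for y in range(*yL):
        i=np.where(w[y,:240]==0)[0]
        if len(i):
            L.append((i[0]-.5,y))
        i=np.where(w[y,420:560]==0)[0]
        if len(i): Rr.append((420+i[-1]+.5,y))
    for x in range(*xT):
        i=np.where(w[40:130,x]==0)[0]
        if len(i): T.append((x,40+i[0]-.5))
    return line(c,T,.012,0),line(c,L,.012,1),line(c,Rr,.012,1)
E
python3 - <<'E'
from h import *
np.set_printoptions(precision=4,suppress=True)
im,c=grab("wrist")
o=observe();zt=o["position"][2]-.0067+.0024
r,m=board(im,c,zt,(241,90,412,240))
L=[];Rr=[];T=[]
for y in range(110,225):
    i=np.where(m[y])[0];L.append((i[0]-.5,y));Rr.append((i[-1]+.5,y))
for x in range(255,395):
    i=np.where(m[:,x])[0];T.append((x,i[0]-.5))
t,l,rr=line(c,T,zt,0),line(c,L,zt,1),line(c,Rr,zt,1)
print("board -x edge,-y,+y",t,l,rr, "at x=540: y",np.polyval(l,540),np.polyval(rr,540),"x at y=32",np.polyval(t,32))
t,l,rr=pallet_edges(im,c,xT=(225,440))
print("pallet",t,l,rr,"x=520:",np.polyval(l,520),np.polyval(rr,520),"x at y=33",np.polyval(t,33))
E
```

```text
board -x edge,-y,+y [  0.0179 511.9313] [-0.0181  1.2565] [-0.0127 78.2219] at x=540: y -8.509344909139271 71.3485832202363 x at y=32 512.5039347932976
pallet [  0.0048 491.6924] [ -0.0073 -77.2155] [ -0.0072 152.9813] x=520: -81.01934073254921 149.2161157624133 x at y=33 491.85232953729127
```

step_arm(steps=[[-0.6,2.9,-10,0,0,0.008],[0,0,-20,0,0,0],[0,0,-20,0,0,0],[0,0,-15,0,0,0],[0,0,-5,0,0,0],[0,0,0,0,0,0],[0,0,0,0,0,0],[0,0,0,0,0,0],[0,0,0,0,0,0]])

```text
clock: 6.23
position: [0.5922, 0.0362, 0.0278]
ee_rot: [-0.001, 3.14, 0.0]
force: [0.5, 0.5, -1.1]
width: 0.278
gripper_force: 25.0
```

```bash
cat >> h.py <<'E'
def rel(im,c,zt,rows=(60,200),cols=(215,435)):
    r,m=board(im,c,zt,(cols[0],40,cols[1],240))
    ys,xs=np.where(m)
    L=[];Rr=[];T=[]
    for y in range(*rows):
        i=np.where(m[y])[0]
        if len(i)>60: L.append((i[0]-.5,y));Rr.append((i[-1]+.5,y))
    for x in range(255,395):
        i=np.where(m[:,x])[0];T.append((x,i[0]-.5))
    t,l,rr=line(c,T,zt,0),line(c,L,zt,1),line(c,Rr,zt,1)
    yaw=(l[0]+rr[0])/2; xe=np.polyval(t,33)
    print("board w",np.polyval(rr,540)-np.polyval(l,540),"yaw",l[0],rr[0],-t[0],"centre",xe+55,(np.polyval(l,540)+np.polyval(rr,540))/2+yaw*27)
E
python3 - <<'E'
from h import *
np.set_printoptions(precision=4,suppress=True)
im,c=grab("wrist","w4.png")
o=observe();print(o["position"],o["ee_rot"],o["force"]);zt=o["position"][2]-.0067+.0024
try: rel(im,c,zt)
except Exception as e: print(e)
t,l,rr=pallet_edges(im,c,xT=(225,440))
print("pallet",t,l,rr,"x=520:",np.polyval(l,520),np.polyval(rr,520),"x at y=33",np.polyval(t,33))
E
```

```text
[0.5921 0.0362 0.0277] [-0.001   3.1399  0.0004] [-0.4971 -0.8338 -1.8568]
board w 80.16537099767602 yaw -0.010216639194733892 -0.004900939884646456 -0.0074432713208304625 centre 567.8594287464216 35.256327483585885
pallet [  0.0049 491.7843] [ -0.0063 -77.7431] [ -0.0071 153.0298] x=520: -81.04266661498035 149.36360230603896 x at y=33 491.9471075667453
```

View pics/w4.png

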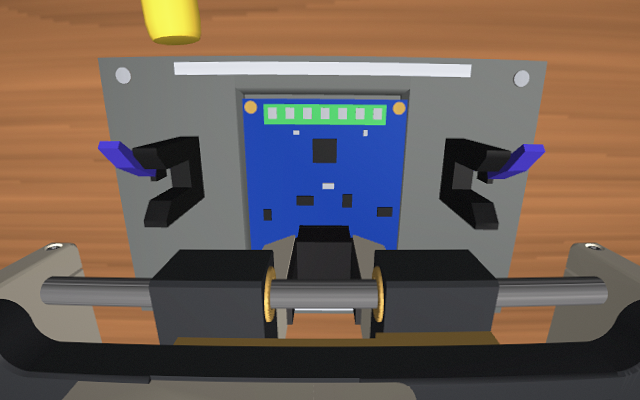

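The board sits about 1.4 mm too far +y and 0.9 mm too far +x: the pocket gap is wider at left, columns 237–245, than at right, 407–410. I correct this while going down.

step_arm(steps=[[-0.9,-1.4,0,0,0,0],[0,0,-5,0,0,0],[0,0,-5,0,0,0],[0,0,0,0,0,0],[0,0,0,0,0,0],[0,0,0,0,0,0],[0,0,0,0,0,0]])

```text
clock: 6.87
position: [0.5906, 0.0347, 0.0168]
ee_rot: [-0.001, 3.142, 0.0]
force: [0.7, 0.4, -2.2]
width: 0.279
gripper_force: 25.0
```

Run:
```python
from h import *
np.set_printoptions(precision=4,suppress=True)
for i in range(2):
    im,c=grab("wrist","w5.png")
    o=observe();print(o["clock"],o["position"],o["ee_rot"],o["force"]);zt=o["position"][2]-.0067+.0024
    rel(im,c,zt)
    t,l,rr=pallet_edges(im,c,xT=(225,440))
    print("pallet",t,l,rr,"centre",np.polyval(t,33)+75,(np.polyval(l,567)+np.polyval(rr,567))/2)
```

```text
6.9167 [0.5906 0.0347 0.0168] [-0.0011  3.1414  0.0002] [-0.7276  0.2845 -1.651 ]
board w 80.23686102455552 yaw -0.00405002046234271 -0.005083646667225537 -0.007224300510171487 centre 566.2456254174572 33.8445586370411
pallet [  0.008  491.5557] [ -0.0074 -77.1572] [ -0.007  152.9865] centre 566.8205995996468 33.83813125155731
6.9667 [0.5906 0.0347 0.0168] [-0.0012  3.1415  0.0001] [ 0.2872 -0.3898 -0.2936]
board w 80.25216709448947 yaw -0.00409047219094424 -0.005067563564748439 -0.007236592418866083 centre 566.2829786037225 33.83945506232493
pallet [  0.0079 491.5766] [ -0.0065 -77.6592] [ -0.0068 152.8738] centre 566.8364092556021 33.84314225283261
```

step_arm(steps=[[0.5,0,-1.5,0,0,0],[0,0,-1.5,0,0,0],[0,0,-1.2,0,0,0],[0,0,0,0,0,0],[0,0,0,0,0,0],[0,0,0,0,0,0],[0,0,0,0,0,0]])

```text
clock: 7.55
position: [0.5911, 0.0347, 0.0127]
ee_rot: [-0.001, 3.141, 0.0]
force: [-2.4, -0.3, 4.4]
width: 0.281
gripper_force: 25.0
```

Run:
```python
from h import *
np.set_printoptions(precision=4,suppress=True)
for i in range(2):
    im,c=grab("wrist","w6.png")
    o=observe();print(o["clock"],o["position"],o["ee_rot"],o["force"]);zt=o["position"][2]-.0067+.0024
rel(im,c,zt)
```

```text
7.6 [0.5911 0.0347 0.0127] [-0.0011  3.1414  0.    ] [-1.0216 -0.76    4.4026]
7.65 [0.5911 0.0347 0.0127] [-0.0011  3.1414  0.    ] [-1.1391 -0.9777  5.0465]
board w 79.88947253372163 yaw -0.008783340089036995 -0.00158577622627575 -0.006620150131871615 centre 566.7398168842712 33.714244517560786
```

step_arm(steps=[[0,0,0,0,0,0],[0,0,0,0,0,0],[0,0,0,0,0,0],[0,0,0,0,0,0],[0,0,10,0,0,0],[0,0,25,0,0,0],[0,0,30,0,0,0],[10,0,35,0,0,0],[20,0,35,0,0,0],[20,0,35,0,0,0],[15,0,30,0,0,0],[0,0,0,0,0,0],[0,0,0,0,0,0],[0,0,0,0,0,0],[0,0,0,0,0,0]], gripper=0.6)

```text
clock: 8.9
position: [0.6546, 0.0346, 0.2113]
ee_rot: [0.002, -3.139, 0.001]
force: [0.3, -0.1, 0.0]
width: 0.6
gripper_force: 0.0
```

Run:
```python
from h import *
np.set_printoptions(precision=4,suppress=True)
im,c=grab("wrist")
o=observe();print(o["clock"],o["position"],o["force"])
cv2.imwrite("pics/w7.png",cv2.resize(im[20:260,140:500],None,fx=2,fy=2)[:,:,::-1])
```

```text
8.95 [0.6547 0.0346 0.2112] [ 0.4304 -0.4655 -0.4938]
```

View pics/w7.png

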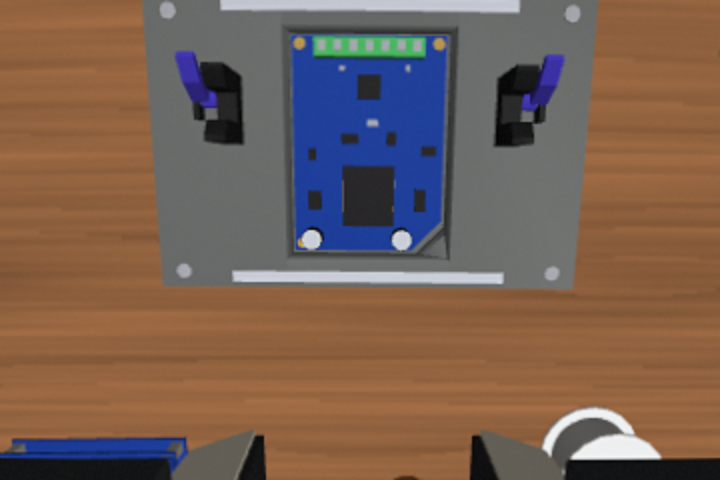

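The board is seated square with its cut corner at the key (lower right, about (440,240) in the crop), and both jaws are shut. Before the bar, I check clearance to the white box behind it.

Run:
```python
from h import *
np.set_printoptions(precision=3,suppress=True)
cs,cd=cams.get_calibration("scene"),cams.get_calibration("side")
for z in(0,.1,.15,.2): print(z,"side front-top corners",cast(cd,[(311,325),(355,360),(215,400)],z)[:,:2].tolist(),"scene bottom/top",cast(cs,[(378,108),(378,68),(465,68)],z)[:,:2].tolist())
im,c=grab("wrist"); t,l,rr=pallet_edges(im,c,yL=(25,160),xT=(225,440)) if 0 else (0,0,0)
# red grip block in side view
im,c=grab("side");hsv=cv2.cvtColor(im,cv2.COLOR_RGB2HSV)
m=(((hsv[...,0]<8)|(hsv[...,0]>172))&(hsv[...,1]>150)&(hsv[...,2]>90)).astype(np.uint8)
for k in cv2.findContours(m,0,2)[0]:
    if cv2.contourArea(k)>40:
        x,y,w,h=cv2.boundingRect(k);print((x,y,w,h),cast(c,[(x+w/2,y+h/2)],.036)*1000)
```

```text
0 side front-top corners [[0.4896648817362763, 0.393504821067552], [0.3656978336069742, 0.46601320657543505], [0.6784306254446397, 0.6238229216097437]] scene bottom/top [[0.40087729209460055, 0.5131311647960871], [0.24342949840023187, 0.7613071462328559], [0.5037690067536437, 0.9920950115309962]]
0.1 side front-top corners [[0.4826511776856791, 0.43654912274140467], [0.3702002091696151, 0.5023217477973232], [0.6538812829675291, 0.6454715248117965]] scene bottom/top [[0.4805682772006543, 0.3694970240803176], [0.3405896162030828, 0.5901374075252052], [0.5720439600779571, 0.795318919446747]]
0.15 side front-top corners [[0.47914432566038045, 0.45807127357833105], [0.37245139695093554, 0.5204760184082672], [0.6416066117289738, 0.6562958264128228]] scene bottom/top [[0.5204137697536813, 0.2976799537224327], [0.3891696751045084, 0.5045525381713797], [0.6061814367401139, 0.6969308734046221]]
0.2 side front-top corners [[0.4756374736350818, 0.4795934244152573], [0.37470258473225593, 0.5386302890192112], [0.6293319404904186, 0.6671201280138491]] scene bottom/top [[0.5602592623067083, 0.22586288336454807], [0.43774973400593387, 0.4189676688175542], [0.6403189134022707, 0.5985428273624976]]
(303, 281, 9, 16) [[514.262 310.79   36.   ]]
(231, 108, 32, 37) [[ 847.006 -287.065   36.   ]]
```

step_arm(steps=[[-9.3,14,1,0,0,-0.1047],[-9.3,14,1,0,0,-0.1047],[-9.3,14,1,0,0,-0.1047],[-9.3,14,1,0,0,-0.1047],[-9.3,14,1,0,0,-0.1047],[-9.3,14,1,0,0,-0.1047],[-9.3,14,1,0,0,-0.1047],[-9.3,14,1,0,0,-0.1047],[-9.3,14,1,0,0,-0.1047],[-9.3,14,1,0,0,-0.1047],[-9.3,14,1,0,0,-0.1047],[-9.3,14,1,0,0,-0.1047],[-9.3,14,1,0,0,-0.1047],[-9.3,14,1,0,0,-0.1047],[-9.3,14,1,0,0,-0.1047],[0,0,0,0,0,0],[0,0,0,0,0,0],[0,0,0,0,0,0],[0,0,0,0,0,0]], gripper=0.5)

```text
clock: 10.63
position: [0.5171, 0.2433, 0.2273]
ee_rot: [2.22, 2.223, -0.001]
force: [-0.0, 0.6, 0.6]
width: 0.498
gripper_force: 0.0
```

Run:
```python
from h import *
np.set_printoptions(precision=4,suppress=True)
im,c=grab("wrist","w8.png")
o=observe();print(o["clock"],o["position"],o["ee_rot"],o["joints"])
hsv=cv2.cvtColor(im,cv2.COLOR_RGB2HSV)
m=(((hsv[...,0]<6)|(hsv[...,0]>174))&(hsv[...,1]>170)&(hsv[...,2]>90)).astype(np.uint8)
for k in cv2.findContours(m,0,2)[0]:
    if cv2.contourArea(k)>40: print(cv2.minAreaRect(k),[cv2.minAreaRect((cast(c,k.reshape(-1,2),z)[:,:2]*1000).astype(np.float32)) for z in(.041,)])
```

```text
10.6833 [0.517  0.2434 0.2273] [ 2.2203  2.222  -0.0008] [-0.5498  0.3476  0.0215  1.7066 -0.0076  1.0879 -0.5253]
((544.5, 334.5), (15.0, 7.0), 90.0) [((810.4627685546875, 29.92339324951172), (9.435359954833984, 26.463565826416016), 13.27307415008545)]
((322.5, 116.0), (17.0, 38.0), 0.0) [((516.4329833984375, 305.9809875488281), (17.492206573486328, 38.40046310424805), 0.44525593519210815)]
```

View pics/w8.png

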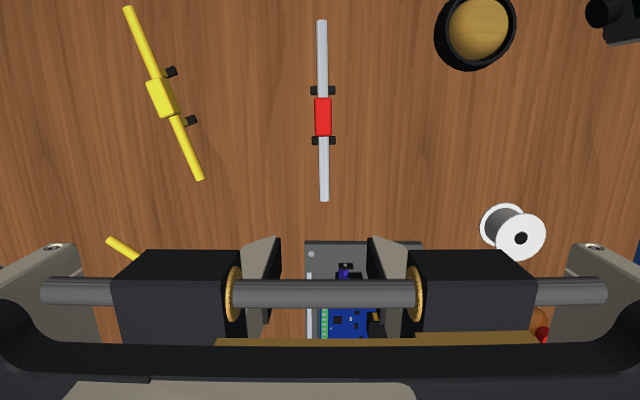

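The bar with the red block is at (322,117), and its rod runs from (321,20) to (324,201). The yellow look-alikes lie well to its left.

Run:
```python
from h import *
np.set_printoptions(precision=4,suppress=True)
im,c=grab("wrist");o=observe();print(o["position"])
hsv=cv2.cvtColor(im,cv2.COLOR_RGB2HSV)
m=((hsv[...,1]<50)&(hsv[...,2]>110)).astype(np.uint8);k=np.zeros_like(m);k[10:230,300:345]=1;m*=k
pts=[];
for y in range(10,225):
    i=np.where(m[y])[0]
    if 5<len(i)<16: pts.append((i.mean(),y))
p=line(c,pts,.031,0);print("rod x=f(y)",p,np.polyval(p,306),len(pts))
ys=[q[1] for q in pts];print("rod ends y",cast(c,[(321.5,min(ys)-.5),(324.5,max(ys)+.5)],.028)*1000)
```

```text
[0.5171 0.2435 0.2274]
rod x=f(y) [ -0.0179 522.0371] 516.5445138952285 142
rod ends y [[515.3893 400.4443  28.    ]
 [518.7385 209.618   28.    ]]
```

step_arm(steps=[[-0.6,15,-20,0,0,0.0175],[0,20,-35,0,0,0],[0,20,-35,0,0,0],[0,7,-35,0,0,0],[0,0,-25,0,0,0],[0,0,0,0,0,0],[0,0,0,0,0,0],[0,0,0,0,0,0],[0,0,0,0,0,0],[0,0,-20,0,0,0],[0,0,-20,0,0,0],[0,0,-12,0,0,0],[0,0,0,0,0,0],[0,0,0,0,0,0],[0,0,0,0,0,0],[0,0,0,0,0,0],[0,0,0,0,0,0]])

```text
clock: 12.15
position: [0.5165, 0.3071, 0.0266]
ee_rot: [2.201, 2.242, 0.003]
force: [0.4, -0.5, 0.1]
width: 0.498
gripper_force: 0.0
```

Run:
```python
from h import *
np.set_printoptions(precision=4,suppress=True)
im,c=grab("wrist");o=observe();print(o["clock"],o["position"],o["ee_rot"],o["force"])
hsv=cv2.cvtColor(im,cv2.COLOR_RGB2HSV)
m=(((hsv[...,0]<6)|(hsv[...,0]>174))&(hsv[...,1]>170)&(hsv[...,2]>60)).astype(np.uint8);m[300:]=0
k=max(cv2.findContours(m,0,2)[0],key=cv2.contourArea);print(cv2.boundingRect(k),cast(c,k.reshape(-1,2),.041).min(0),cast(c,k.reshape(-1,2),.041).max(0))
```

```text
12.2 [0.5164 0.307  0.0264] [2.2006 2.2417 0.0022] [-0.0161 -0.6186 -0.423 ]
(305, 217, 36, 63) [0.5077 0.2986 0.041 ] [0.5254 0.3321 0.041 ]
```

step_arm(steps=[[0,0,0,0,0,0],[0,0,0,0,0,0],[0,0,0,0,0,0],[0,0,0,0,0,0],[0,0,0,0,0,0],[0,0,0,0,0,0]], gripper=0.05, force=40)

```text
clock: 12.7
position: [0.5159, 0.3067, 0.0255]
ee_rot: [2.201, 2.242, 0.0]
force: [0.4, 0.4, -0.1]
width: 0.189
gripper_force: 40.0
```

Run:
```python
from h import *
np.set_printoptions(precision=4,suppress=True)
for i in range(3):
    o=observe();print(o["clock"],o["position"],o["ee_rot"],o["force"],o["width"]*92,o["gripper_force"]); im,c=grab("wrist")
```

```text
12.7 [0.5159 0.3067 0.0255] [2.2008 2.2419 0.    ] [ 0.3517  0.3863 -0.1404] 17.3460289636477 39.985495805740356
12.75 [0.5159 0.3066 0.0255] [ 2.2008  2.2418 -0.0001] [ 0.9248 -1.7654  0.5914] 17.409229399554523 39.985511898994446
12.8 [0.5159 0.3067 0.0255] [ 2.2008  2.2419 -0.    ] [-0.4051  0.0882 -0.4345] 17.596871344919645 39.98553156852722
```

step_arm(steps=[[0,0,20,0,0,0],[0,0,30,0,0,0],[0,0,30,0,0,0],[0,0,30,0,0,0],[4.3,-34,0,0,0,-0.0031],[4.3,-34,0,0,0,-0.0031],[4.3,-34,0,0,0,-0.0031],[4.3,-34,0,0,0,-0.0031],[4.3,-34,0,0,0,-0.0031],[4.3,-34,0,0,0,-0.0031],[4.3,-34,0,0,0,-0.0031],[4.4,-33.5,0,0,0,-0.0031],[0,0,0,0,0,0],[0,0,0,0,0,0],[0,0,0,0,0,0],[0,0,0,0,0,0],[0,0,0,0,0,0]])

```text
clock: 14.27
position: [0.5502, 0.0368, 0.1354]
ee_rot: [-2.225, -2.217, -0.0]
force: [-0.5, -0.6, -1.5]
width: 0.196
gripper_force: 40.0
```

Run:
```python
from h import *
np.set_printoptions(precision=4,suppress=True)
im,c=grab("wrist","w9.png");o=observe();print(o["clock"],o["position"],o["ee_rot"],o["force"],o["width"]*92)
```

```text
14.3167 [0.5502 0.0367 0.1354] [-2.2255 -2.2167 -0.0002] [-0.9422  0.5021 -2.2771] 17.602173185875543
```

View pics/w9.png

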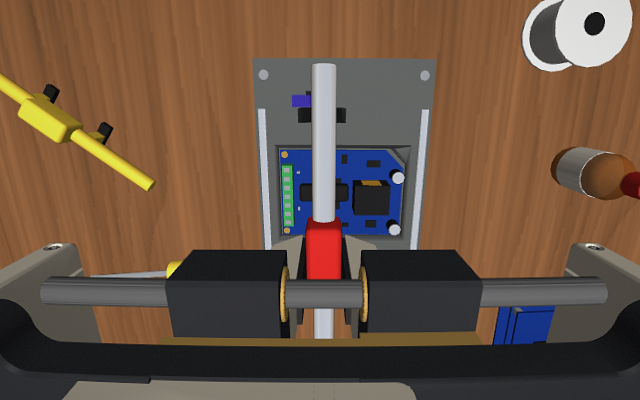

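The held rod runs up from the red block to its end at (324,64), above the left fork at (298–346, 107–122). I compare rod and pallet in this view.

```bash
cat >> h.py <<'E'
def seatcheck(im,c,zax,y0,rows,prows):
    """rod (camera on +y side) and pallet's +y,-x,+x edges -> offset of rod mid from seat"""
    hsv=cv2.cvtColor(im,cv2.COLOR_RGB2HSV)
    m=((hsv[...,1]<45)&(hsv[...,2]>135)).astype(np.uint8);m[:,:290]=0;m[:,360:]=0
    m=cv2.morphologyEx(m,cv2.MORPH_OPEN,np.ones((3,9)))
    L=[];Rr=[];yy=[]
    for y in range(rows[0],rows[1]):
        i=np.where(m[y])[0]
        if len(i): L.append((i[0]-.5,y));Rr.append((i[-1]+.5,y));yy.append(y)
    # silhouette rays: tangent plane mid -> use mean of edges at axis height
    l,r=line(c,L,zax,0),line(c,Rr,zax,0); p=(l+r)/2
    w=((hsv[...,1]>80)&(hsv[...,0]<25)).astype(np.uint8);w=cv2.morphologyEx(w,cv2.MORPH_OPEN,np.ones((5,5)))
    A=[];B=[];T=[]
    for y in range(*prows):
        i=np.where(w[y,180:290]==0)[0]+180; A.append((i[0]-.5,y))
        i=np.where(w[y,380:480]==0)[0]+380; B.append((i[-1]+.5,y))
    for x in list(range(275,305))+list(range(345,420)):
        i=np.where(w[20:130,x]==0)[0]+20; T.append((x,i[0]-.5))
    a,b,t=line(c,A,.012,0),line(c,B,.012,0),line(c,T,.012,1)
    pc=(a+b)/2; ey=np.polyval(t,567)
    end=cast(c,[(np.mean([L[0][0],Rr[0][0]]),yy[0]-.5)],zax+.003)[0,1]*1000
    print("rod dia",np.polyval(r-l,y0),"slope",p[0],"x@%g"%y0,np.polyval(p,y0),"end y",end)
    print("pallet w",np.polyval(b-a,y0),"slopes",a[0],b[0],-t[0],"cx@y0",np.polyval(pc,y0),"cx@34",np.polyval(pc,34),"+y edge",ey,"-> cy",ey-115)
E
python3 - <<'E'
from h import *
np.set_printoptions(precision=4,suppress=True)
im,c=grab("wrist");o=observe()
seatcheck(im,c,o["position"][2]-.0005,100,(55,205),(70,225))
E
```

```text
rod dia 11.026585873476645 slope 0.004954782572781041 x@100 550.9504444716372 end y 130.97437597649588
pallet w 150.20118042936738 slopes 0.006435079516767129 0.006921355207948712 0.004093707675224504 cx@y0 567.442074323051 cx@34 567.0013119771354 +y edge 148.71818813738216 -> cy 33.71818813738216
```

step_arm(steps=[[0,-1.9,-15,0,0,-0.001],[0,0,-25,0,0,0],[0,0,-15,0,0,0],[0,0,-5,0,0,0],[0,0,0,0,0,0],[0,0,0,0,0,0],[0,0,0,0,0,0],[0,0,0,0,0,0],[0,0,0,0,0,0]])

```text
clock: 15.12
position: [0.551, 0.0333, 0.0764]
ee_rot: [2.229, 2.213, 0.002]
force: [-0.3, 0.3, -1.4]
width: 0.193
gripper_force: 40.0
```

Run:
```python
from h import *
np.set_printoptions(precision=4,suppress=True)
im,c=grab("wrist");o=observe();print(o["clock"],o["position"],o["ee_rot"])
print(proj(c,[[.55,.131,.078],[.492,.148,.012],[.642,.148,.012]]))
seatcheck(im,c,o["position"][2]-.0005,100,(55,205),(60,225))
```

```text
15.1667 [0.5509 0.0333 0.0763] [2.229  2.2128 0.0017]
[[318.7465  54.9718]
 [228.5282  42.206 ]
 [463.727   41.3216]]
rod dia 11.101049559161707 slope 0.007452491773035405 x@100 551.9525229716352 end y 127.70861163891794
pallet w 150.27375500345542 slopes 0.00803497245905324 0.00767578979226815 0.003766098746436456 cx@y0 567.444178223762 cx@34 566.9257230694684 +y edge 148.81362075841676 -> cy 33.81362075841676
```

step_arm(steps=[[-1,1.3,0,0,0,0],[0,0,-6,0,0,0],[0,0,-6,0,0,0],[0,0,-4,0,0,0],[0,0,0,0,0,0],[0,0,0,0,0,0],[0,0,0,0,0,0],[0,0,0,0,0,0],[0,0,0,0,0,0]])

```text
clock: 15.92
position: [0.5496, 0.0346, 0.0597]
ee_rot: [2.229, 2.213, 0.001]
force: [0.5, -0.1, -1.8]
width: 0.193
gripper_force: 40.0
```

Run:
```python
from h import *
np.set_printoptions(precision=4,suppress=True)
im,c=grab("wrist");o=observe();print(o["clock"],o["position"],o["ee_rot"],o["force"])
seatcheck(im,c,o["position"][2]-.0005,100,(45,205),(60,225))
```

```text
15.9667 [0.5496 0.0346 0.0597] [2.2294 2.2131 0.0006] [ 0.3961 -1.0054 -1.895 ]
rod dia 11.096273446381872 slope 0.0074695838746179945 x@100 550.5107562829537 end y 128.8703695786594
pallet w 150.25411983587023 slopes 0.007554901078053611 0.004803689053136443 0.003998149605288804 cx@y0 567.4435261842142 cx@34 567.035692709885 +y edge 148.7268420655122 -> cy 33.72684206551219
```

step_arm(steps=[[0.3,0,-3,0,0,0],[0,0,-3,0,0,0],[0,0,-2,0,0,0],[0,0,-1.5,0,0,0],[0,0,0,0,0,0],[0,0,0,0,0,0],[0,0,0,0,0,0]])

```text
clock: 16.55
position: [0.5497, 0.0346, 0.0499]
ee_rot: [2.23, 2.213, -0.0]
force: [0.8, -0.3, -3.6]
width: 0.193
gripper_force: 40.0
```

Run:
```python
from h import *
np.set_printoptions(precision=4,suppress=True)
im,c=grab("wrist");o=observe();print(o["clock"],o["position"],o["ee_rot"],o["force"],o["ft_torque"])
seatcheck(im,c,o["position"][2]-.0005,100,(40,205),(60,225))
```

```text
16.6 [0.5497 0.0346 0.05  ] [-2.2295 -2.2133  0.0001] [ 0.6135  0.0073 -2.8577] [-0.0053 -0.0965 -0.0087]
rod dia 11.104174830689022 slope 0.007159270574009457 x@100 550.5782009476688 end y 128.85861847203998
pallet w 150.02490582361168 slopes 0.00718850234468362 0.0004107693099045291 0.006431635220111714 cx@y0 567.3296939567465 cx@34 567.0789179921451 +y edge 148.9673331184202 -> cy 33.967333118420214
```

step_arm(steps=[[0,0,-1,0,0,0],[0,0,-1,0,0,0],[0,0,-1,0,0,0],[0,0,-1,0,0,0],[0,0,0,0,0,0],[0,0,0,0,0,0],[0,0,0,0,0,0]])

```text
clock: 17.18
position: [0.5498, 0.0346, 0.0467]
ee_rot: [2.229, 2.213, 0.001]
force: [-2.6, -0.2, 7.8]
width: 0.19
gripper_force: 40.0
```

step_arm(steps=[[-0.3,0,-1,0,0,0],[0,0,-1,0,0,0],[0,0,-1,0,0,0],[0,0,-1,0,0,0],[0,0,0,0,0,0],[0,0,0,0,0,0],[0,0,0,0,0,0]])

```text
clock: 17.77
position: [0.5498, 0.0347, 0.0428]
ee_rot: [2.229, 2.213, 0.001]
force: [-2.4, -0.2, 7.1]
width: 0.193
gripper_force: 40.0
```

step_arm(steps=[[-0.3,0,-1,0,0,0],[0,0,-1,0,0,0],[0,0,-1,0,0,0],[0,0,-1,0,0,0],[0,0,0,0,0,0],[0,0,0,0,0,0],[0,0,0,0,0,0]])

```text
clock: 18.35
position: [0.5497, 0.0347, 0.038]
ee_rot: [2.229, 2.213, 0.001]
force: [3.0, 0.3, -1.4]
width: 0.192
gripper_force: 40.0
```

step_arm(steps=[[0,0,-1,0,0,0],[0,0,-1,0,0,0],[0,0,-1,0,0,0],[0,0,-0.8,0,0,0],[0,0,0,0,0,0],[0,0,0,0,0,0],[0,0,0,0,0,0]])

```text
clock: 18.93
position: [0.5482, 0.0344, 0.0343]
ee_rot: [-2.229, -2.213, 0.002]
force: [-1.9, -0.1, 6.7]
width: 0.194
gripper_force: 40.0
```

Run:
```python
from h import *
np.set_printoptions(precision=4,suppress=True)
im,c=grab("wrist");o=observe();print(o["clock"],o["position"],o["ee_rot"],o["force"],o["ft_torque"])
```

```text
18.9833 [0.5483 0.0344 0.0343] [-2.229  -2.2126  0.0018] [-2.3129 -0.6496  5.685 ] [-0.0971  0.5702  0.0041]
```

step_arm(steps=[[0,0,-0.7,0,0,0],[0,0,0,0,0,0],[0,0,0,0,0,0]])

```text
clock: 19.23
position: [0.5483, 0.0344, 0.0341]
ee_rot: [-2.229, -2.213, 0.001]
force: [-4.0, -0.3, 13.5]
width: 0.188
gripper_force: 40.0
```

step_arm(steps=[[0,0,0,0,0,0],[0,0,0,0,0,0],[0,0,0,0,0,0],[0,0,0,0,0,0],[0,0,5,0,0,0],[0,0,10,0,0,0],[0,0,25,0,0,0],[0,0,35,0,0,0],[0,-10,35,0,0,0],[0,-25,35,0,0,0],[0,-25,35,0,0,0],[0,0,0,0,0,0],[0,0,0,0,0,0],[0,0,0,0,0,0],[0,0,0,0,0,0]], gripper=0.35)

```text
clock: 20.48
position: [0.5482, -0.0227, 0.2104]
ee_rot: [-2.227, -2.214, 0.002]
force: [0.2, 0.1, -0.2]
width: 0.347
gripper_force: 0.0
```

Run:
```python
from h import *
np.set_printoptions(precision=4,suppress=True)
im,c=grab("wrist");o=observe();print(o["clock"],o["position"],o["force"],o["width"])
np.set_printoptions(precision=1)
print(proj(c,[[.549,.034,.05],[.549,.129,.034],[.549,-.061,.034]]))
a=cv2.resize(im[0:260,200:440],None,fx=2.2,fy=2.2)
s,cs=grab("side");print(proj(cs,[[.549,.034,.05]]))
b=cv2.resize(s[170:255,265:350],None,fx=3,fy=3)
out=np.zeros((572,528+255,3),np.uint8);out[:,:528]=a;out[:255,528:]=b
s,cs=grab("scene");out[255:510,528:]=cv2.resize(s[160:245,285:370],None,fx=3,fy=3)
cv2.imwrite("pics/w10.png",out[:,:,::-1])
```

```text
20.5333 [ 0.5482 -0.0227  0.2101] [ 1.0854  0.5304 -0.6499] 0.3527200307194168
[[323.8 123.9]
 [323.2  20. ]
 [324.3 211.8]]
[[312.9 204. ]]
```

View pics/w10.png

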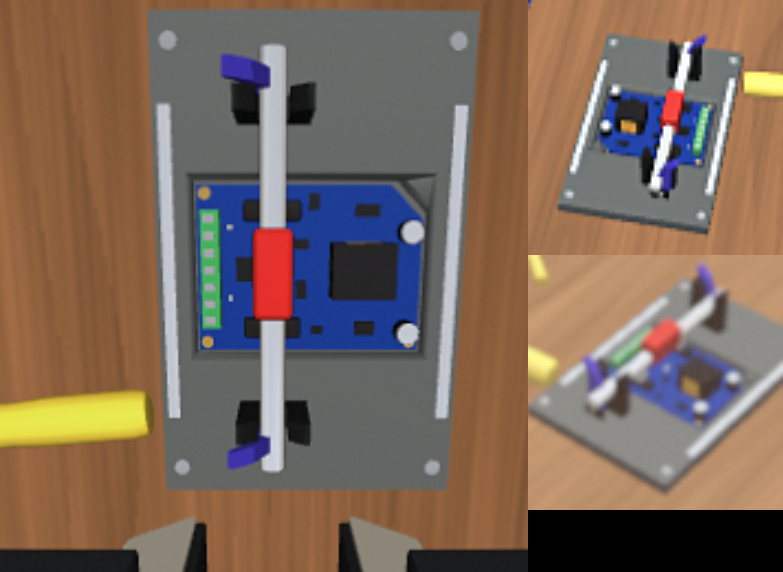

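The bar lies home across the board, with both violet jaws hooked over the rod (crop (247,70) and (250,453)). The rod ends are at image rows about 20 and 214; the expected rows are 20 and 212, so it is centred. I hand in the job.

```bash
python3 -c "
from cell import job
print(job.sign_off())"
```

```text
the job is handed in; nothing more can be done
None
```

The board lies square in the pocket with its cut corner at the key, the bar is home and centred with both jaws shut over the rod, and the job was handed in at about 21 s.

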